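# Dock the soldering-tip carousel in its keyed socket

### The arm

A 7-joint arm with a two-finger parallel gripper is mounted at the origin on the work surface. World frame = base frame: x ahead of the robot, y to its left, z up, the work surface at z = 0. Lengths are in m, angles in rad, forces in N, time in s.
With the tool pointing down it reaches from about 0.35 to 0.9 m from the base axis. Payload 19.9 kg.
Tool frame: the origin (TCP) lies between the finger pads, 19 mm behind the fingertips; this is the grasp point; z points along the fingers, y is the line along which they close (so a half turn about z gives the same grasp; the last joint's range is limited). The gripper opens to 85 mm and grips with 20 to 120 N. Pads are 22 mm wide; open, the fingers measure 114 mm over their backs; the gripper's body (76 mm by 85 mm) begins 54 mm behind the grasp point. The pads swing forward as they close: fully open they stand 13 mm farther back than shut.
Start: joints at [-1.371, 0.417, -0.01, 1.614, 0.005, 1.111, -0.053], TCP at [0.149, 0.607, 0.25] pointing down, gripper open.
Joint ranges: [-2.81, 2.81], [-0.39, 2.02], [-1.27, 1.25], [0.06, 2.57], [-1.19, 4.33], [0.19, 2], [-2.82, 2.82]. Speed limits (rad/s): [1.89, 1.89, 2.39, 2.39, 3.01, 3.01, 3.01].

### API

Orientations are given as a 3x3 rotation matrix whose columns are the frame's x, y, z axes.
In Python, from workcell import robot gives the robot as it stands. The module is installed in compiled form; this text tells all that it offers.
- The arm moves only by the tool apply_moves, never from a script. Its argument "motion" is a list that holds one entry, the list of rows, each a list of 4 numbers: the shift along the tool's x, y, z in m, then the turn about the tool's z in degrees. A call has 1 to 5 rows; each row shifts and turns the commanded pose from where the row before left it, along the tool's axes as they then stand; what a row does not reach is not made up. A row lasts 1/12 s, in which the tool goes at most 41.7 mm and 7.16 degrees, less where a joint would pass 70% of its speed; a pose out of reach is approached as far as the arm can. A call is refused whole if a number of a shift passes 0.0417 or a number of a turn 7.16, either way. A call with a gripper value outside its range is refused whole. "fingers" is the opening, from 0 (shut) to 1 (fully open), set as the call begins (left out, the last holds). The fingers move at their own pace and stop on an object; the grip force is fixed at half the most. Time passes only in rows, so rows that do not move let the fingers close. It gives the time, the measured TCP pose, the force, the opening and the grip force at its end, in the units of the state.
- robot.sense(): the state, without advancing time (a new reading comes with each control period).
- robot.capture(name): name is "side" or "top" or "wrist"; returns the picture (480x640x3 uint8, blue, green, red); there is no depth.
- robot.get_calibration(name): a dict with "mtx" (3x3 intrinsics, pixels), "R" (3x3) and "t" (3): a world point X has camera coordinates R X + t. Camera axes: x right, y down, z forward; pixel columns grow to the right and rows downward; lengths in m; the calibration is good to about 2 mm. A picture is of the moment at which its call begins: read the wrist's pose just before it. get_calibration takes no time and is no camera call; for the wrist camera it gives the pose at the moment of the call.
- robot.sign_off(): hands the job in; it is judged then, once.
The state is a dict: "time_s": time; "joints": joint angles; "joint_vel": joint speeds; "tau": joint torques, N m; "position": TCP position; "eef_rot": TCP orientation; "force": force on the tool from outside, world axes, zero at the start; "torque": the same for the moment, N m; "finger_gap": finger opening in m; "grip_force": force on a finger pad.
Only numpy, scipy, OpenCV 4.12 (cv2) and the standard library are available. Lean on these libraries where they do the work, as an engineer would, in place of code of your own. Each camera call takes 0.05 s, during which the arm holds its last target. There are 200 camera calls.

### The job

Take the blue soldering-tip carousel out of its grey caddy, stand it upright on the black mat and let go, since caddy and station each leave room for the hand from one direction only. Then take it by its other pair of handle sides, turn it so the flat of its foot matches the flat of the D-shaped socket in the yellow station, and lower it gently, without dropping it, until its disc lies flush on the white socket block. Let go of it, and leave the other things on the bench as they are.

Things in the scene. Friction and masses are not known exactly. Their poses are not given: they have to be found in the camera images.
- carousel: Blue soldering-tip carousel, upright, 0.3 kg, 104 mm across, 95 mm tall. Origin: centre of foot's underside; z up; x points to its flat side. Aluminium D foot z 0-20 mm: radius 30, flat 18 mm from the axis at +x, edge chamfered 2 mm. Blue disc z 20-28 mm: radius 52, cut straight at x = 42 mm. Seven tips stand round the rim up to z 46 mm: keep fingertips above. Red squares mark the +x side.
- handle (a point): Black handle block of the carousel, on its axis: 46 mm along the carousel's x, 26 mm along its y, z 28 to 95 mm; either pair of sides can be gripped. This point: on the axis, 73 mm above the foot's underside, a good gripping height for the TCP; axes as the carousel's.
- caddy: Fixed grey caddy, on the right or left, where the carousel starts, its x within 0.15 rad of the caddy's +x. Origin: centre of underside, z up; yaw within 0.35 rad. Floor 150 (x) by 140 (y) mm, 6 mm thick. Walls at y = +-64 to +-69 mm, 80 mm long in x, up to z 160 mm. Open to +x, -x and above: fingers closing along caddy x fit; the gripper's width does not fit across y.
- station: Fixed yellow station, across the mat from the caddy, yaw within 0.35 rad. Origin: centre of underside, z up. Plate 130 (x) by 180 (y) mm, 8 mm thick; white block 90 x 90 mm on it, top at z 36 mm, with the D socket. Yellow cheeks at y = +-72 to +-82 mm, 40 mm long in x, to z 160 mm, with goosenecks to z 190 mm leaning to +x. Only fingers closing about along station x fit.
- socket (a point): Centre of the D socket's mouth, at station (0, 0, 36 mm), axes as the station's. Radius 31.5 mm, 24 mm deep, flat at y = +19.5 mm, i.e. on the +y side, marked by a red square; dark floor. Seated: the carousel's x points along station +y, its disc rests on the block and its origin is at station (0, 0, 16 mm).
- mat: Fixed flat black rubber mat, 170 x 170 mm, 3 mm thick, between caddy and station. Origin: centre of its underside; edges along its x and y.
- pliers: Bystander: red-handled pliers, 115 mm long, lying. Origin at its underside. Leave it where it is.
- marker: Bystander: black and white marker pen, 125 mm, lying. Origin at its underside. Leave it where it is.
- reel: Bystander: steel solder reel, 60 mm across, 48 mm tall, standing on its flange. Origin at its underside. Leave it where it is.
- jar: Bystander: amber flux jar, 44 mm across, 50 mm tall. Origin at its underside. Leave it where it is.
- board: Bystander: green circuit board, 75 x 60 mm, lying flat. Origin at its underside. Leave it where it is.
- tin: Bystander: round brass tin, 56 mm across, 22 mm tall. Origin at its underside. Leave it where it is.

How it is judged:
By the outcome, as a careful person would: the job done as asked, in the order asked, and still so for the second after the job is handed in, with the robot touching nothing.
It also fails if it takes over 64 s, if anything falls off the work surface, if the arm or the gripper's body presses on something with over 40 N, if the wrist force passes 120 N, or if a joint passes its speed limit or range.

## Working session

There is one attempt and no reset: what is moved stays moved. The work goes in short steps, Python scripts to look and compute and a tool call to move; the robot and the scene stay as the last step left them, time stands still between calls to the robot, and variables do not carry over. Pictures are saved under pics/ and viewed, at most 10 in all, crops included, and the job is handed in when it is done.

Besides the shell and the picture viewer there is one more tool, called after "Request:" as name([rows], argument=value, ...), one row to a line, values as JSON. apply_moves: Moves the arm, as the interface text tells. Its arguments: {"type":"object","properties":{"motion":{"type":"array"},"fingers":{"type":"number"}},"required":["motion"]}

```bash
mkdir -p pics; python3 - <<'E'
from workcell import robot
import cv2,numpy as np
s=robot.sense(); print(s['time_s'],s['position'],s['eef_rot'],s['finger_gap'])
for n in('top','side'):
    c=robot.get_calibration(n); print(n,c)
    cv2.imwrite(f'pics/{n}0.png',robot.capture(n))
E
```

```text
0.0 [0.14894062 0.60664654 0.24936877] [[-9.71168771e-01  2.38392892e-01 -2.16014469e-04]
 [ 2.38392976e-01  9.71168002e-01 -1.22511675e-03]
 [-8.22727849e-05 -1.24129146e-03 -9.99999226e-01]] 0.08537898058635633
top {'mtx': array([[444.11325761,   0.        , 316.98166499],
       [  0.        , 444.11325761, 242.4445979 ],
       [  0.        ,   0.        ,   1.        ]]), 'R': array([[-0.03073528, -0.99951658,  0.00468509],
       [-0.97688156,  0.02904647, -0.21179875],
       [ 0.21156028, -0.01108647, -0.97730207]]), 't': array([0.03343811, 0.64532091, 0.68378428])}
side {'mtx': array([[442.72138769,   0.        , 318.15808297],
       [  0.        , 442.72138769, 239.2968296 ],
       [  0.        ,   0.        ,   1.        ]]), 'R': array([[ 0.83410559, -0.55141477,  0.01447788],
       [-0.29359017, -0.46601778, -0.83464498],
       [ 0.46698252,  0.69193148, -0.55059799]]), 't': array([-0.50692037,  0.27317144,  0.56069758])}
```

View pics/top0.png

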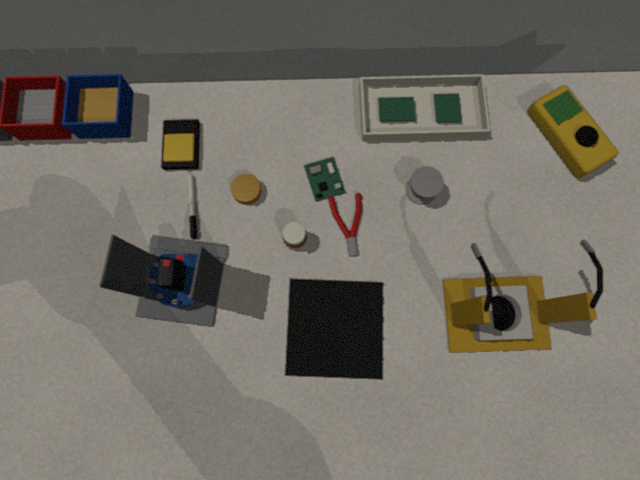

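View pics/side0.png

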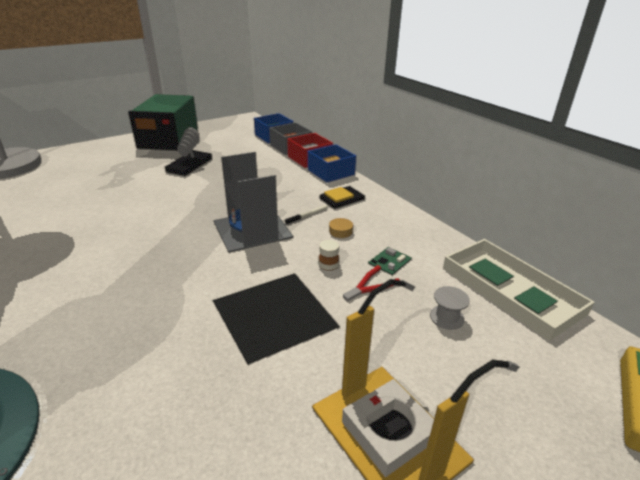

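The top view shows the caddy on the left, with the blue carousel at about (172,278) and its red marks toward image-up (+x). The mat is centred at (335,328) and the station's socket is at (502,313). The side view shows the station's red square at (376,400), on its world +y side. I'll get coarse positions first.

```bash
cat > h.py <<'E'
import cv2,numpy as np
def ray(c,uv):
    uv=np.atleast_2d(np.asarray(uv,float))
    d=np.c_[uv,np.ones(len(uv))]@np.linalg.inv(c['mtx']).T@c['R']
    return -c['R'].T@c['t'],d/np.linalg.norm(d,axis=1)[:,None]
def plane(c,uv,z):
    o,d=ray(c,uv); return o+d*((z-o[2])/d[:,2])[:,None]
def cross(rs):
    A=0;b=0
    for o,d in rs:
        P=np.eye(3)-np.outer(d,d);A=A+P;b=b+P@o
    x=np.linalg.solve(A,b); return x,[np.linalg.norm((np.eye(3)-np.outer(d,d))@(x-o)) for o,d in rs]
def proj(c,X):
    p=c['mtx']@(c['R']@np.asarray(X,float)+c['t']); return p[:2]/p[2]
def blobs(mask,amin=30):
    cs,_=cv2.findContours(mask.astype(np.uint8)*255,cv2.RETR_EXTERNAL,cv2.CHAIN_APPROX_NONE)
    return sorted([c for c in cs if cv2.contourArea(c)>=amin],key=cv2.contourArea,reverse=True)
E
python3 - <<'E'
from h import *
from workcell import robot
np.set_printoptions(precision=4,suppress=True)
c=robot.get_calibration('top'); im=cv2.imread('pics/top0.png')
print('handle',plane(c,(174,272),.101),'socket',plane(c,(502,313),.036))
m=im.max(2)<45; m[:270]=0;m[390:]=0;m[:,:280]=0;m[:,400:]=0
b=blobs(m)[0]; r=cv2.minAreaRect(b); P=plane(c,cv2.boxPoints(r),.003); print('mat',P,P.mean(0))
hsv=cv2.cvtColor(im,cv2.COLOR_BGR2HSV)
y=(hsv[...,0]>15)&(hsv[...,0]<35)&(hsv[...,1]>140)&(hsv[...,2]>60); y[:240]=0
b=blobs(y)[0]
print('plate corners',plane(c,[(443,278),(543,276),(551,349),(448,352)],.008))
print('caddy floor',plane(c,[(137,318),(215,325),(228,240)],.006))
w=robot.get_calibration('wrist'); s=robot.sense()
print('wristcam',-w['R'].T@w['t'],w['R'],w['mtx'],s['position'])
cv2.imwrite('pics/w0.png',robot.capture('wrist'))
E
```

```text
handle [[0.5977 0.2439 0.101 ]] socket [[ 0.52   -0.2999  0.036 ]]
mat [[ 0.4275  0.0748  0.003 ]
 [ 0.5945  0.0655  0.003 ]
 [ 0.5826 -0.1077  0.003 ]
 [ 0.4163 -0.0908  0.003 ]] [ 0.5052 -0.0145  0.003 ]
plate corners [[ 0.5868 -0.2124  0.008 ]
 [ 0.585  -0.3939  0.008 ]
 [ 0.4565 -0.3901  0.008 ]
 [ 0.4569 -0.2093  0.008 ]]
caddy floor [[0.5323 0.3361 0.006 ]
 [0.5158 0.1979 0.006 ]
 [0.6692 0.1768 0.006 ]]
wristcam [0.076  0.626  0.3737] [[ 0.2384  0.9712 -0.0007]
 [ 0.9285 -0.2277  0.2932]
 [ 0.2846 -0.0705 -0.9561]] [[365.7504   0.     317.9604]
 [  0.     365.7504 237.614 ]
 [  0.       0.       1.    ]] [0.149  0.6067 0.2494]
```

Request:
apply_moves([
  [[0, 0, -0.01, 7], [0, 0, -0.01, 7], [0, 0, -0.01, 7], [0, 0, -0.01, 7], [0, 0, -0.01, 7]],
], fingers=1)

```text
time_s: 0.57
position: [0.149, 0.6068, 0.3002]
eef_rot: [[-0.654, 0.756, -0.0], [0.756, 0.654, -0.001], [-0.0, -0.0, -1.0]]
force: [0.2, -0.1, -0.4]
finger_gap: 0.0857
grip_force: 0.0
```

Request:
apply_moves([
  [[0, 0, 0, 7], [0, 0, 0, 7], [0, 0, 0, 7], [0, 0, 0, 7], [0, 0, 0, 7]],
])

```text
time_s: 0.98
position: [0.149, 0.6068, 0.2997]
eef_rot: [[-0.102, 0.995, -0.0], [0.995, 0.102, -0.001], [-0.001, -0.0, -1.0]]
force: [0.2, 0.6, 0.2]
finger_gap: 0.0853
grip_force: 0.0
```

Request:
apply_moves([
  [[0, 0, 0, 7], [0, 0, 0, 7], [-0.02, 0.033, 0, 0], [-0.02, 0.033, 0, 0], [-0.02, 0.033, 0, 0]],
])

```text
time_s: 1.4
position: [0.2395, 0.533, 0.2996]
eef_rot: [[0.134, 0.991, -0.0], [0.991, -0.134, -0.001], [-0.001, 0.0, -1.0]]
force: [1.1, 0.5, 0.6]
finger_gap: 0.0854
grip_force: 0.0
```

Request:
apply_moves([
  [[-0.02, 0.033, 0, 0], [-0.02, 0.033, 0, 0], [-0.02, 0.033, 0, 0], [-0.02, 0.033, 0, 0], [-0.02, 0.033, 0, 0]],
])

```text
time_s: 1.82
position: [0.39, 0.4111, 0.3]
eef_rot: [[0.135, 0.991, -0.0], [0.991, -0.135, 0.0], [0.0, -0.0, -1.0]]
force: [0.2, 0.7, 0.2]
finger_gap: 0.0854
grip_force: 0.0
```

Request:
apply_moves([
  [[-0.02, 0.033, 0, 0], [-0.02, 0.033, 0, 0], [-0.02, 0.033, 0, 0], [-0.02, 0.033, 0, 0], [-0.02, 0.033, 0, 0]],
])

```text
time_s: 2.23
position: [0.5399, 0.2897, 0.2999]
eef_rot: [[0.135, 0.991, -0.0], [0.991, -0.135, -0.0], [-0.0, -0.0, -1.0]]
force: [-0.5, 1.6, 0.2]
finger_gap: 0.0855
grip_force: 0.0
```

```bash
cat > snap.py <<'E'
import sys,pickle
from h import *
from workcell import robot
n=sys.argv[1]
s=robot.sense(); c=robot.get_calibration('wrist'); im=robot.capture('wrist')
cv2.imwrite(f'pics/{n}.png',im); pickle.dump((s,c),open(f'pics/{n}.pkl','wb'))
np.set_printoptions(precision=4,suppress=True)
y=s['eef_rot'][:,1]; print(s['time_s'],s['position'],'yawy',np.degrees(np.arctan2(y[1],y[0])),'j',s['joints'],'F',s['force'],s['finger_gap'])
E
python3 snap.py w1
```

```text
2.2333 [0.5399 0.2897 0.2999] yawy -7.781509081836244 j [-0.9018  0.3815  0.4753  1.6006 -0.1835  1.2043 -0.5255] F [-0.4702  1.5943  0.1776] 0.08551272996396003
```

View pics/w1.png

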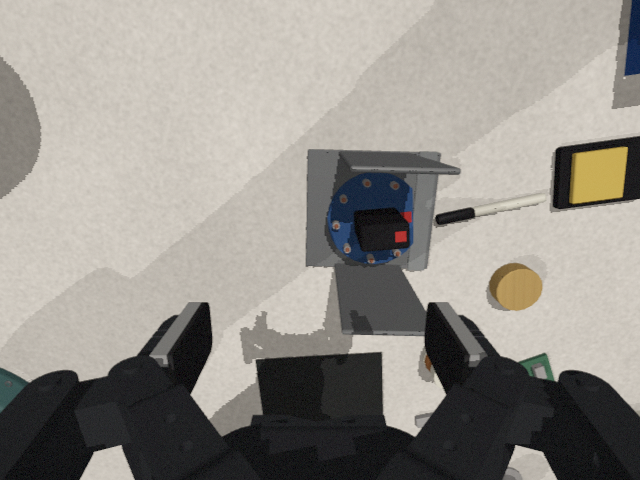

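The wrist view shows the carousel's disc at about (372,218). The black handle is at (382,232) with a red square on top at (401,237), and the caddy walls run along image-x. I'll move nearly overhead for a second view.

Request:
apply_moves([
  [[-0.0275, 0.02, 0, 0], [-0.0275, 0.02, 0, 0], [-0.0275, 0.02, 0, 0], [0, 0, 0, 0]],
])

```text
time_s: 2.62
position: [0.5896, 0.1941, 0.3002]
eef_rot: [[0.143, 0.99, 0.001], [0.99, -0.143, -0.003], [-0.002, 0.002, -1.0]]
force: [1.3, -1.3, 1.3]
finger_gap: 0.0856
grip_force: 0.0
```

```bash
python3 snap.py w2; python3 - <<'E'
import cv2,numpy as np
a=cv2.imread('pics/w1.png')[190:290,320:430]
b=cv2.imread('pics/w2.png')[40:260,200:460]
a=cv2.resize(a,(440,400),interpolation=cv2.INTER_NEAREST)
b=cv2.resize(b,(360*1,305),interpolation=cv2.INTER_CUBIC)
o=np.zeros((400,800,3),np.uint8);o[:,:440]=a;o[:305,440:]=b
cv2.imwrite('pics/z2.png',o)
E
```

```text
2.6167 [0.5896 0.1941 0.3002] yawy -8.24516305885946 j [-0.7493  0.4021  0.5116  1.5807 -0.203   1.2122 -0.3443] F [ 1.291  -1.2781  1.2737] 0.08560391521022202
```

View pics/z2.png

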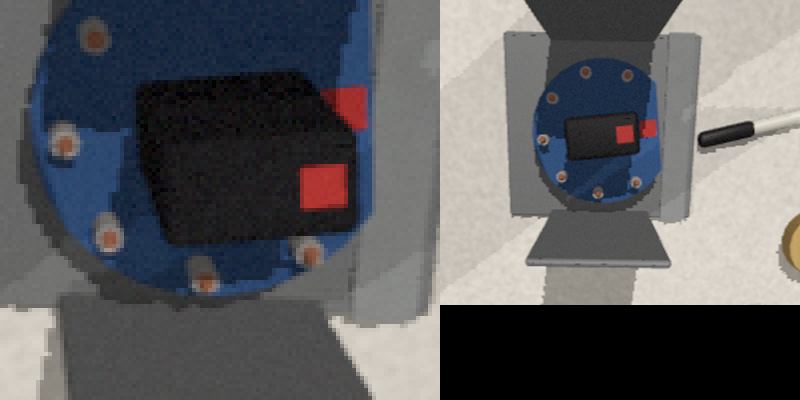

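The crop shows the handle top as a clean black rectangle with a red square on it, and a second red square on the disc toward +x. The carousel is turned a few degrees relative to the caddy. Next I'll measure it.

```bash
cat > car.py <<'E'
import pickle
from h import *
np.set_printoptions(precision=4,suppress=True)
def load(n): 
    s,c=pickle.load(open(f'pics/{n}.pkl','rb')); return s,c,cv2.imread(f'pics/{n}.png')
def reds(im,amin=8):
    h=cv2.cvtColor(im,cv2.COLOR_BGR2HSV); m=((h[...,0]<8)|(h[...,0]>172))&(h[...,1]>160)&(h[...,2]>100)
    return [(cv2.contourArea(b),)+cv2.minAreaRect(b)[0] for b in blobs(m,amin)],m
E
python3 - <<'E'
from car import *
D={n:load(n) for n in('w1','w2')}
for n,(x0,x1,y0,y1) in {'w1':(320,430,190,290),'w2':(200,460,60,200)}.items():
    s,c,im=D[n]; r,m=reds(im[y0:y1,x0:x1]); print(n,[(a,x+x0,y+y0) for a,x,y in r])
s,c,im=D['w2']
x0,y0=280,110; sub=im[y0:165,x0:350]; _,m=reds(sub)
dark=(sub.max(2)<55)
b=blobs(dark|m)[0]; R=cv2.minAreaRect(b); print(R)
box=cv2.boxPoints(R)+[x0,y0]; print(box); P=plane(c,box,.101); print(P,P.mean(0),[np.linalg.norm(P[i]-P[i-1]) for i in range(4)])
E
```

```text
w1 [(106.0, 400.5, 236.0), (46.0, 407.0, 216.5)]
w2 [(119.0, 333.1153869628906, 136.4230728149414), (88.5, 350.0, 132.5)]
((36.71782302856445, 27.6782169342041), (31.74168586730957, 54.42853546142578), 84.2894058227539)
[[288.0594 124.5941]
 [342.2178 119.1782]
 [345.3762 150.7624]
 [291.2178 156.1782]]
[[0.5752 0.2733 0.101 ]
 [0.621  0.2711 0.101 ]
 [0.6205 0.245  0.101 ]
 [0.5736 0.2472 0.101 ]] [0.5976 0.2592 0.101 ] [np.float64(0.026198926596893785), np.float64(0.0458472152965228), np.float64(0.026097262278193447), np.float64(0.04699173802675164)]
```

```bash
python3 - <<'E'
from car import *
from workcell import robot
D={n:load(n) for n in('w1','w2')}
def r1(c,uv):
    o,d=ray(c,uv); return o,d[0]
rs=[r1(D['w1'][1],(400.5,236)),r1(D['w2'][1],(333.1,136.4))]
print('topred',cross(rs))
t=cv2.imread('pics/top0.png'); ct=robot.get_calibration('top')
r,m=reds(t[240:310,130:230]); r=[(a,x+130,y+240) for a,x,y in r]; print(r)
print(cross(rs+[r1(ct,r[0][1:])]))
print('disc red w2',plane(D['w2'][1],(350,132.5),.034))
s,c,im=D['w2']
# caddy floor & wall edges in w2 (crop scale 260/360)
k=260/360
for z,p in((.006,[(506,33),(512,215),(689,220),(699,37)]),(.16,[(527,265),(670,265)])):
    uv=[((x-440)*k+200,y*k*220/305/k*1.0+40) for x,y in p]; P=plane(c,uv,z); print(uv,P)
E
```

```text
topred (array([0.6117, 0.2584, 0.1014]), [np.float64(0.00011351836989916462), np.float64(0.00011351836989949692)])
[(26.5, 166.0, 262.5), (17.5, 179.5, 257.0)]
(array([0.6125, 0.2579, 0.0998]), [np.float64(0.0003589361576656338), np.float64(0.0008947853703167229), np.float64(0.0012203867798815868)])
disc red w2 [[0.6317 0.2573 0.034 ]]
[(247.66666666666666, 63.803278688524586), (252.0, 195.08196721311475), (379.83333333333337, 198.68852459016392), (387.05555555555554, 66.68852459016394)] [[0.5364 0.3401 0.006 ]
 [0.5137 0.2036 0.006 ]
 [0.6595 0.1782 0.006 ]
 [0.6801 0.3165 0.006 ]]
[(262.8333333333333, 231.14754098360658), (366.1111111111111, 231.14754098360658)] [[0.5482 0.1999 0.16  ]
 [0.6251 0.1888 0.16  ]]
```

Request:
apply_moves([
  [[0, 0, 0, -4.9], [0.03, 0, 0, 0], [0.03, 0, 0, 0], [0, 0, 0, 0], [0, 0, 0, 0]],
])

```text
time_s: 3.08
position: [0.5892, 0.2637, 0.2993]
eef_rot: [[0.047, 0.999, -0.001], [0.999, -0.047, -0.0], [-0.0, -0.001, -1.0]]
force: [0.6, -0.4, 0.6]
finger_gap: 0.0858
grip_force: 0.0
```

```bash
cat > goal.py <<'E'
import sys; from h import *
from workcell import robot
np.set_printoptions(precision=4,suppress=True)
x,y,z,yaw=map(float,sys.argv[1:5]); s=robot.sense(); R=s['eef_rot']
yy=np.degrees(np.arctan2(R[1,1],R[0,1]))
print('t',s['time_s'],'tool shift',R.T@(np.array([x,y,z])-s['position']),'turn',(yy-yaw+90)%180-90,'F',s['force'],'gap',s['finger_gap'],'j7',s['joints'][6],'tilt',R[2])
E
python3 goal.py .5976 .2592 .079 -2.9
```

```text
t 3.0833 tool shift [-0.004   0.0088  0.2203] turn 0.20522069848593105 F [ 0.5826 -0.3938  0.6055] gap 0.08584384645151526 j7 -0.35176786145997374 tilt [-0.0002 -0.001  -1.    ]
```

Request:
apply_moves([
  [[-0.004, 0.0088, 0.02, 0.2], [0, 0, 0.04, 0], [0, 0, 0.04, 0], [0, 0, 0.035, 0], [0, 0, 0.03, 0]],
])

```text
time_s: 3.5
position: [0.5978, 0.2559, 0.1326]
eef_rot: [[0.055, 0.999, -0.001], [0.999, -0.055, -0.001], [-0.001, -0.001, -1.0]]
force: [0.7, 0.7, -0.7]
finger_gap: 0.0856
grip_force: 0.0
```

Request:
apply_moves([
  [[0, 0, 0.025, 0], [0, 0, 0.02, 0], [0, 0, 0.01, 0], [0, 0, 0, 0], [0, 0, 0, 0]],
])

```text
time_s: 3.92
position: [0.5989, 0.2565, 0.0806]
eef_rot: [[0.054, 0.999, 0.0], [0.999, -0.054, -0.0], [-0.0, 0.0, -1.0]]
force: [-0.0, 0.1, 0.7]
finger_gap: 0.0854
grip_force: 0.0
```

```bash
python3 goal.py .5976 .2592 .079 -2.9
```

```text
t 3.9167 tool shift [ 0.0026 -0.0015  0.0016] turn -0.21981946769884075 F [-0.0039  0.0505  0.6733] gap 0.08541122335016252 j7 -0.25567390232261916 tilt [-0.0002  0.0003 -1.    ]
```

Request:
apply_moves([
  [[0.0025, -0.0015, 0.001, 0], [0, 0, 0, 0]],
])

```text
time_s: 4.08
position: [0.5977, 0.2602, 0.0804]
eef_rot: [[0.054, 0.999, 0.002], [0.999, -0.054, 0.001], [0.001, 0.002, -1.0]]
force: [-0.1, 0.3, -0.4]
finger_gap: 0.0854
grip_force: 0.0
```

Request:
apply_moves([
  [[0, 0, 0, 0], [0, 0, 0, 0], [0, 0, 0, 0], [0, 0, 0, 0], [0, 0, 0, 0]],
], fingers=0)

```text
time_s: 4.5
position: [0.5976, 0.2594, 0.0795]
eef_rot: [[0.054, 0.999, 0.001], [0.999, -0.054, 0.0], [0.0, 0.001, -1.0]]
force: [-0.4, 0.2, 5.8]
finger_gap: 0.0456
grip_force: 60.7
```

Request:
apply_moves([
  [[0, 0, 0, 0], [0, 0, 0, 0], [0, 0, 0, 0]],
])

```text
time_s: 4.75
position: [0.5976, 0.2594, 0.0796]
eef_rot: [[0.054, 0.999, 0.001], [0.999, -0.054, 0.0], [0.0, 0.001, -1.0]]
force: [-1.5, 0.1, 5.4]
finger_gap: 0.0452
grip_force: 60.7
```

```bash
python3 goal.py .5976 .2592 .079 -2.9
```

```text
t 4.75 tool shift [-0.0002 -0.      0.0006] turn -0.19991639457578003 F [-1.542   0.0807  5.3531] gap 0.045208637250469155 j7 -0.25939061178638634 tilt [ 0.0003  0.0006 -1.    ]
```

Request:
apply_moves([
  [[0, 0, -0.01, 0], [0, 0, -0.025, 0], [0, 0, -0.035, 0], [0, 0, -0.035, 0], [0, 0, -0.035, 0]],
])

```text
time_s: 5.17
position: [0.597, 0.259, 0.2211]
eef_rot: [[0.054, 0.999, -0.0], [0.999, -0.054, -0.0], [-0.0, -0.0, -1.0]]
force: [0.4, 0.7, -0.7]
finger_gap: 0.0452
grip_force: 62.1
```

Request:
apply_moves([
  [[0, 0, -0.03, 0], [0, 0, -0.02, 0], [0, 0, 0, 0], [-0.02, -0.005, 0, 0], [-0.032, -0.009, 0, 0]],
])

```text
time_s: 5.58
position: [0.58, 0.2104, 0.2684]
eef_rot: [[0.05, 0.999, -0.0], [0.999, -0.05, 0.0], [0.0, -0.0, -1.0]]
force: [1.1, -1.2, -2.3]
finger_gap: 0.0453
grip_force: 62.2
```

Request:
apply_moves([
  [[-0.035, -0.01, 0, 0], [-0.035, -0.01, 0, 0], [-0.035, -0.01, 0, 0], [-0.035, -0.01, 0, 0], [-0.035, -0.01, 0, 0]],
])

```text
time_s: 6.0
position: [0.5198, 0.0345, 0.2687]
eef_rot: [[0.054, 0.999, -0.001], [0.999, -0.054, 0.0], [0.0, -0.001, -1.0]]
force: [0.7, -0.2, -1.8]
finger_gap: 0.0454
grip_force: 62.2
```

Request:
apply_moves([
  [[-0.03, -0.009, 0, 0], [-0.02, -0.005, 0, 0], [0, 0, 0, -4], [0, 0, 0, -7], [0, 0, 0, -7]],
])

```text
time_s: 6.42
position: [0.5039, -0.0134, 0.2689]
eef_rot: [[-0.262, 0.965, -0.001], [0.965, 0.262, 0.0], [0.0, -0.0, -1.0]]
force: [-0.0, 0.2, -2.6]
finger_gap: 0.0452
grip_force: 62.0
```

Request:
apply_moves([
  [[0, 0, 0, -7], [0, 0, 0, -7], [0, 0, 0, -7], [0, 0, 0, -7], [0, 0, 0, -7]],
])

```text
time_s: 6.83
position: [0.504, -0.0131, 0.2687]
eef_rot: [[-0.769, 0.64, -0.001], [0.64, 0.769, -0.0], [0.001, -0.001, -1.0]]
force: [0.1, 0.3, -2.7]
finger_gap: 0.0453
grip_force: 62.0
```

Request:
apply_moves([
  [[0, 0, 0, -7], [0, 0, 0, -7], [0, 0, 0, -7], [0, 0, 0, -7], [0, 0, 0, -7]],
])

```text
time_s: 7.25
position: [0.504, -0.0132, 0.2687]
eef_rot: [[-0.997, 0.083, -0.001], [0.083, 0.997, -0.0], [0.001, -0.0, -1.0]]
force: [0.1, 0.3, -2.6]
finger_gap: 0.0454
grip_force: 62.0
```

Request:
apply_moves([
  [[0, 0, 0, -4], [0, 0, 0, 0], [0, 0, 0, 0]],
])

```text
time_s: 7.5
position: [0.5041, -0.0132, 0.2688]
eef_rot: [[-1.0, 0.022, -0.001], [0.022, 1.0, -0.0], [0.001, -0.0, -1.0]]
force: [0.7, -0.5, -2.5]
finger_gap: 0.0454
grip_force: 62.0
```

```bash
python3 goal.py .505 -.0145 .0766 89.4; python3 snap.py w3
```

```text
t 7.5 tool shift [-0.001  -0.0013  0.1922] turn -0.661392347670656 F [ 0.6506 -0.5026 -2.5457] gap 0.045448692233748665 j7 1.5924821646230096 tilt [ 0.0006 -0.0001 -1.    ]
7.5 [ 0.5041 -0.0132  0.2688] yawy 88.73860765232935 j [-0.3775  0.188   0.3886  1.8979 -0.0806  1.0713  1.5925] F [ 0.6506 -0.5026 -2.5457] 0.045448692233748665
```

View pics/w3.png

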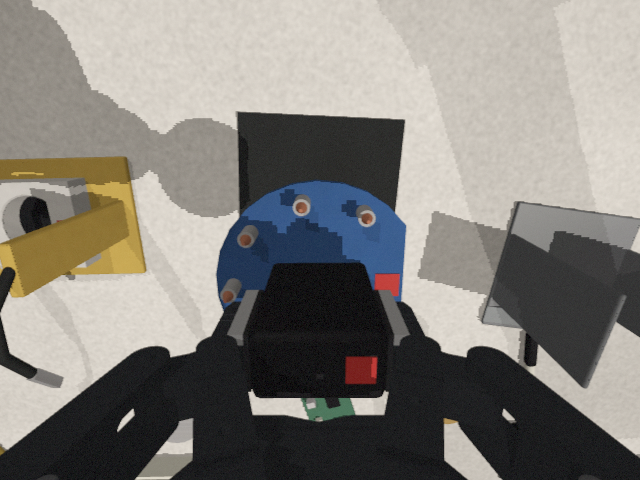

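The carousel is held upright over the mat. The handle is between the pads at about (320,330), and the red squares are on +y (image right). Now I'll lower it, checking the contact force.

Request:
apply_moves([
  [[0, 0, 0.02, -0.6], [0, 0, 0.04, 0], [0, 0, 0.04, 0], [0, 0, 0.035, 0], [0, 0, 0.02, 0]],
])

```text
time_s: 7.97
position: [0.5028, -0.0131, 0.1107]
eef_rot: [[-1.0, 0.011, -0.003], [0.011, 1.0, -0.001], [0.003, -0.001, -1.0]]
force: [0.1, 0.4, -3.2]
finger_gap: 0.0453
grip_force: 62.1
```

Request:
apply_moves([
  [[0, 0, 0.015, 0], [0, 0, 0.01, 0], [0, 0, 0.005, 0], [0, 0, 0, 0], [0, 0, 0, 0]],
])

```text
time_s: 8.38
position: [0.5049, -0.0131, 0.0847]
eef_rot: [[-1.0, 0.009, 0.001], [0.009, 1.0, -0.0], [-0.001, -0.0, -1.0]]
force: [-0.3, 0.1, -2.1]
finger_gap: 0.0454
grip_force: 62.1
```

```bash
python3 goal.py .505 -.0145 .0766 89.4
```

```text
t 8.3833 tool shift [-0.0001 -0.0014  0.0081] turn 0.06381968743308164 F [-0.3329  0.1219 -2.0603] gap 0.04535796668422218 j7 1.729663375370594 tilt [-0.0008 -0.0001 -1.    ]
```

Request:
apply_moves([
  [[0, 0, 0.003, 0], [0, 0, 0.002, 0], [0, 0, 0.0015, 0], [0, 0, 0.001, 0], [0, 0, 0, 0]],
])

```text
time_s: 8.8
position: [0.5046, -0.013, 0.0766]
eef_rot: [[-1.0, 0.009, 0.0], [0.009, 1.0, -0.0], [-0.0, -0.0, -1.0]]
force: [0.6, 0.6, -2.5]
finger_gap: 0.0453
grip_force: 62.4
```

Request:
apply_moves([
  [[0, 0, 0.0008, 0], [0, 0, 0, 0]],
])

```text
time_s: 8.97
position: [0.5047, -0.013, 0.0764]
eef_rot: [[-1.0, 0.009, 0.0], [0.009, 1.0, 0.0], [-0.0, 0.0, -1.0]]
force: [-4.8, 0.7, 13.4]
finger_gap: 0.0456
grip_force: 64.1
```

Foot contact is at TCP z 0.0765. I'll release, rise and turn 90°, then look again.

Request:
apply_moves([
  [[0, 0, 0, 0], [0, 0, 0, 0], [0, 0, 0, 0], [0, 0, 0, 0], [0, 0, 0, 0]],
], fingers=1)

```text
time_s: 9.38
position: [0.5045, -0.013, 0.0757]
eef_rot: [[-1.0, 0.009, -0.0], [0.009, 1.0, -0.0], [0.0, -0.0, -1.0]]
force: [-0.5, 0.0, -0.3]
finger_gap: 0.0851
grip_force: 0.0
```

Request:
apply_moves([
  [[0, 0, -0.01, 0], [0, 0, -0.03, 0], [0, 0, -0.04, 0], [0, 0, -0.04, 0], [0, 0, -0.04, 0]],
])

```text
time_s: 9.8
position: [0.5039, -0.0134, 0.2382]
eef_rot: [[-1.0, 0.009, -0.0], [0.009, 1.0, -0.0], [0.0, -0.0, -1.0]]
force: [1.4, 0.8, -0.6]
finger_gap: 0.085
grip_force: 0.0
```

Request:
apply_moves([
  [[0, 0, -0.04, 7], [0, 0, -0.02, 7], [0, 0, 0, 7], [0, 0, 0, 7], [0, 0, 0, 7]],
])

```text
time_s: 10.22
position: [0.5043, -0.0132, 0.2969]
eef_rot: [[-0.811, 0.586, 0.001], [0.586, 0.811, 0.0], [-0.001, 0.001, -1.0]]
force: [-0.2, 0.4, 0.3]
finger_gap: 0.0856
grip_force: 0.0
```

Request:
apply_moves([
  [[0, 0, 0, 7], [0, 0, 0, 7], [0, 0, 0, 7], [0, 0, 0, 7], [0, 0, 0, 7]],
])

```text
time_s: 10.63
position: [0.5042, -0.0132, 0.2964]
eef_rot: [[-0.328, 0.945, 0.0], [0.945, 0.328, 0.0], [0.0, 0.0, -1.0]]
force: [0.7, 0.4, -1.1]
finger_gap: 0.0852
grip_force: 0.0
```

Request:
apply_moves([
  [[0, 0, 0, 7], [0, 0, 0, 7], [0, 0, 0, 6], [-0.035, 0, 0, 0], [-0.03, 0, 0, 0]],
])

```text
time_s: 11.05
position: [0.5037, -0.0783, 0.2964]
eef_rot: [[0.007, 1.0, 0.0], [1.0, -0.007, 0.0], [0.0, 0.0, -1.0]]
force: [0.3, -0.7, 0.2]
finger_gap: 0.0856
grip_force: 0.0
```

Request:
apply_moves([
  [[0, 0, 0, 0], [0, 0, 0, 0], [0, 0, 0, 0]],
])

```text
time_s: 11.3
position: [0.5038, -0.0778, 0.2961]
eef_rot: [[0.009, 1.0, 0.0], [1.0, -0.009, 0.0], [0.0, 0.0, -1.0]]
force: [-0.1, -0.1, -1.0]
finger_gap: 0.0852
grip_force: 0.0
```

```bash
python3 snap.py w4
```

```text
11.3 [ 0.5038 -0.0778  0.2961] yawy -0.5105332829833765 j [-0.452   0.1867  0.6217  1.8576 -0.12    1.1342  0.2034] F [-0.1082 -0.1251 -0.9987] 0.08520158485479236
```

View pics/w4.png

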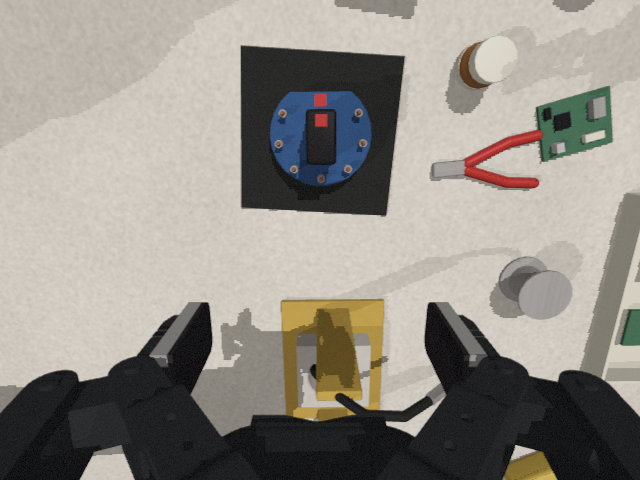

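The carousel stands upright on the mat, with its handle at about (321,137) and red squares toward image-up (+y). The station lies below. I'll measure the handle and move over the station for two views.

```bash
python3 - <<'E'
from car import *
s,c,im=load('w4')
x0,y0=300,100; sub=im[y0:172,x0:345]; r,m=reds(im[80:140,300:345]); print([(a,x+300,y+80) for a,x,y in r])
_,m=reds(sub); b=blobs((sub.max(2)<55)|m)[0]; R=cv2.minAreaRect(b); print(R)
P=plane(c,cv2.boxPoints(R)+[x0,y0],.098); print(P,P.mean(0),[np.linalg.norm(P[i]-P[i-1]) for i in range(4)])
for a,x,y in r: print(plane(c,(x+300,y+80),.098),plane(c,(x+300,y+80),.031))
E
```

```text
[(127.0, 321.0, 120.0), (106.0, 320.0, 99.5)]
((20.5, 36.5), (55.0, 29.0), 90.0)
[[ 0.4942  0.0117  0.098 ]
 [ 0.5184  0.0114  0.098 ]
 [ 0.5186 -0.0337  0.098 ]
 [ 0.4934 -0.0334  0.098 ]] [ 0.5061 -0.011   0.098 ] [np.float64(0.045100226367981264), np.float64(0.024136624919525684), np.float64(0.045099954803861635), np.float64(0.025184779610267705)]
[[0.5066 0.0028 0.098 ]] [[0.5071 0.0037 0.031 ]]
[[0.5059 0.019  0.098 ]] [[0.5063 0.0232 0.031 ]]
```

Request:
apply_moves([
  [[-0.03, 0, 0, 0], [-0.038, 0, 0, 0], [-0.038, 0, 0, 0], [-0.038, 0, 0, 0], [-0.038, 0, 0, 0]],
])

```text
time_s: 11.77
position: [0.5025, -0.2606, 0.296]
eef_rot: [[0.007, 1.0, 0.0], [1.0, -0.007, 0.0], [0.0, 0.0, -1.0]]
force: [0.8, -0.4, 0.1]
finger_gap: 0.0852
grip_force: 0.0
```

Request:
apply_moves([
  [[-0.038, 0, 0, 0], [-0.038, 0, 0, 0], [-0.025, 0, 0, 0], [0, 0, 0, 0], [0, 0, 0, 0]],
])

```text
time_s: 12.18
position: [0.5013, -0.3615, 0.2954]
eef_rot: [[0.01, 1.0, -0.001], [1.0, -0.01, -0.0], [-0.0, -0.001, -1.0]]
force: [-0.3, 0.1, 0.3]
finger_gap: 0.0851
grip_force: 0.0
```

```bash
python3 snap.py w5
```

```text
12.1833 [ 0.5013 -0.3615  0.2954] yawy -0.5634105902272046 j [ 0.0551  0.4401  0.7111  1.5975 -0.3002  1.2172  0.8143] F [-0.2708  0.0505  0.2865] 0.08507075058428352
```

Request:
apply_moves([
  [[0, 0.03, 0, 0], [0, 0.03, 0, 0], [0, 0, 0, 0], [0, 0, 0, 0]],
])

```text
time_s: 12.57
position: [0.5634, -0.3589, 0.2951]
eef_rot: [[0.004, 1.0, -0.001], [1.0, -0.004, 0.001], [0.001, -0.001, -1.0]]
force: [-0.0, 0.7, 0.4]
finger_gap: 0.0852
grip_force: 0.0
```

```bash
python3 snap.py w6; python3 -c "
import cv2,numpy as np
a=[cv2.resize(cv2.imread(f'pics/{n}.png')[20:280,x:x+260],(400,400)) for n,x in(('w5',190),('w6',130))]
cv2.imwrite('pics/z5.png',np.hstack(a))"
```

```text
12.5667 [ 0.5634 -0.3589  0.2951] yawy -0.25691541709536525 j [ 0.065   0.5376  0.6831  1.4604 -0.3458  1.2669  0.7783] F [-0.0358  0.7026  0.3961] 0.0852378146345261
```

View pics/z5.png

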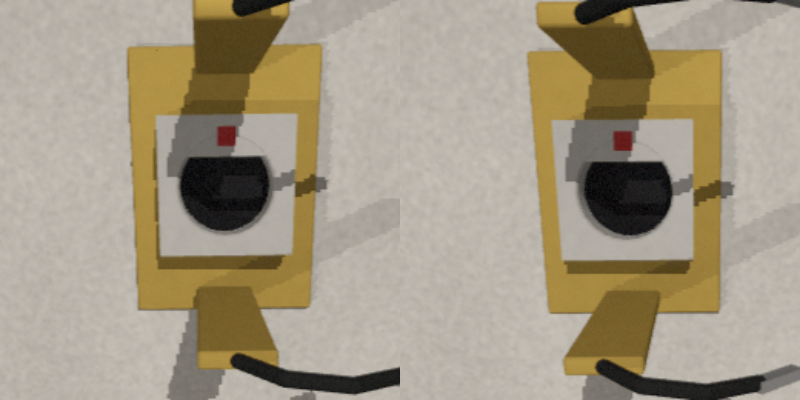

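Both crops show the white block, the dark D socket with its flat toward image-up (+y), and the red square beside the flat. Next I'll measure the block's corners, the red square and the socket.

```bash
python3 - <<'E'
from car import *
rr=[];cor=[]
for n,x0 in(('w5',190),('w6',130)):
    s,c,im=load(n); sub=im[20:280,x0:x0+260]; off=np.array([x0,20])
    r,_=reds(sub[:,80:200]*1); h=cv2.cvtColor(sub,cv2.COLOR_BGR2HSV)
    red=((h[...,0]<8)|(h[...,0]>172))&(h[...,1]>120)&(h[...,2]>60)
    rb=[b for b in blobs(red,20)]; 
    ctr=np.array(cv2.minAreaRect(rb[0])[0])+off; rr.append((c,ctr))
    m=((h[...,1]<70)|(h[...,2]<50)|red).astype(np.uint8)
    m=cv2.morphologyEx(m,cv2.MORPH_OPEN,np.ones((3,3),np.uint8))
    nl,lab,st,_=cv2.connectedComponentsWithStats(m)
    k=lab[122,145]; b=blobs(lab==k)[0]; print(n,'red',ctr,len(rb),st[k])
    R=cv2.minAreaRect(b); hull=cv2.convexHull(b); q=cv2.approxPolyDP(hull,4,True)[:,0]+off
    P=plane(c,q,.036); print(q.tolist(),P)
    P4=plane(c,cv2.boxPoints(R)+off,.036); print('rect',R[2],P4.mean(0),[np.linalg.norm(P4[i]-P4[i-1]) for i in range(4)],np.degrees(np.arctan2(*(P4[1]-P4[0])[[1,0]])))
    d=blobs(sub[70:170,100:200].max(2)<60)[0][:,0]+off+[100,70]
    for z in(.036,.012):
        D=plane(c,d,z)[:,:2]; (cx,cy),rad=cv2.minEnclosingCircle(D.astype(np.float32)); print('dark z',z,cx,cy,rad,D[:,1].max(), 'x',D[:,0].min(),D[:,0].max(),'ymin',D[:,1].min())
def r1(c,uv):
    o,d=ray(c,uv); return o,d[0]
print('red3d',cross([r1(*a) for a in rr]))
E
```

```text
w5 red [337. 108.] 1 [ 101   74   92   93 8168]
[[382, 94], [379, 184], [295, 186], [291, 95]] [[ 0.5643 -0.2565  0.036 ]
 [ 0.5648 -0.3447  0.036 ]
 [ 0.4766 -0.3459  0.036 ]
 [ 0.4752 -0.2565  0.036 ]]
rect 89.14490509033203 [ 0.5206 -0.3009  0.036 ] [np.float64(0.09007271334158234), np.float64(0.08929849330874641), np.float64(0.09004627022662176), np.float64(0.09587844668599602)] 0.22991914682265036
dark z 0.036 0.5189363956451416 -0.29987117648124695 0.029369352385401726 -0.28194765990223486 x 0.4900350689554747 0.5479433663018449 ymin -0.3287141057286214
dark z 0.012 0.5199949741363525 -0.30079004168510437 0.03120013326406479 -0.2817453952952715 x 0.489285779523314 0.5508163477536664 ymin -0.3314371686278529
w6 red [274.5 111. ] 1 [  99   77   92   92 8101]
[[318, 97], [320, 187], [235, 188], [229, 98]] [[ 0.5633 -0.2559  0.036 ]
 [ 0.565  -0.3445  0.036 ]
 [ 0.4755 -0.3451  0.036 ]
 [ 0.4759 -0.2564  0.036 ]]
rect 90.0 [ 0.5188 -0.3005  0.036 ] [np.float64(0.08989175025828185), np.float64(0.08929516039486021), np.float64(0.08963321027725732), np.float64(0.09582786885346121)] -0.25995095059811596
dark z 0.036 0.5220454931259155 -0.3002444803714752 0.029264798387885094 -0.2818488151411552 x 0.4930076970840161 0.5509030279855641 ymin -0.32865908935415633
dark z 0.012 0.5194413661956787 -0.30133968591690063 0.03109021484851837 -0.28179273373751934 x 0.4885859950205022 0.5501050267317823 ymin -0.33153288892586
red3d (array([ 0.5203, -0.2689,  0.0376]), [np.float64(0.00015442498048492235), np.float64(0.00015442498048517578)])
```

Request:
apply_moves([
  [[0.036, -0.006, 0, 0], [0.038, -0.006, 0, 0], [0.038, -0.006, 0, 0], [0.038, -0.006, 0, 0], [0.038, -0.006, 0, 0]],
])

```text
time_s: 13.03
position: [0.5318, -0.171, 0.2959]
eef_rot: [[0.008, 1.0, 0.0], [1.0, -0.008, 0.001], [0.001, 0.0, -1.0]]
force: [1.3, 0.8, 0.6]
finger_gap: 0.0857
grip_force: 0.0
```

Request:
apply_moves([
  [[0.038, -0.006, 0, 0], [0.038, -0.006, 0, 0], [0.038, -0.006, 0, 0], [0.038, -0.006, 0, 0], [0, 0, 0, 0]],
])

```text
time_s: 13.45
position: [0.5088, -0.0134, 0.2957]
eef_rot: [[-0.0, 1.0, -0.0], [1.0, 0.0, 0.003], [0.003, -0.0, -1.0]]
force: [0.4, 1.2, 0.6]
finger_gap: 0.0852
grip_force: 0.0
```

Request:
apply_moves([
  [[0, 0, 0, 0], [0, 0, 0, 0]],
])

```text
time_s: 13.62
position: [0.5099, -0.0212, 0.296]
eef_rot: [[0.008, 1.0, 0.0], [1.0, -0.008, 0.0], [0.0, 0.0, -1.0]]
force: [0.9, -0.9, 0.9]
finger_gap: 0.0855
grip_force: 0.0
```

```bash
python3 goal.py .5065 -.013 .0765 -.5
```

```text
t 13.6167 tool shift [ 0.0081 -0.0035  0.2195] turn 0.0309755144765802 F [ 0.8586 -0.8617  0.8964] gap 0.0855114775266006 j7 0.09776762583518746 tilt [ 0.0005  0.0005 -1.    ]
```

Request:
apply_moves([
  [[0.008, -0.0035, 0, 0], [0, 0, 0.03, 0], [0, 0, 0.04, 0], [0, 0, 0.04, 0], [0, 0, 0.03, 0]],
])

```text
time_s: 14.03
position: [0.5057, -0.0137, 0.1532]
eef_rot: [[0.01, 1.0, -0.001], [1.0, -0.01, -0.001], [-0.001, -0.001, -1.0]]
force: [1.3, -0.3, 0.4]
finger_gap: 0.0854
grip_force: 0.0
```

Request:
apply_moves([
  [[0, 0, 0, 0], [0, 0, 0, 0], [0, 0, 0, 0]],
])

```text
time_s: 14.28
position: [0.5078, -0.0136, 0.1575]
eef_rot: [[0.01, 1.0, 0.002], [1.0, -0.01, -0.0], [-0.0, 0.002, -1.0]]
force: [0.1, 0.0, 1.5]
finger_gap: 0.0851
grip_force: 0.0
```

```bash
python3 goal.py .5065 -.013 .0765 -.5
```

```text
t 14.2833 tool shift [ 0.0006 -0.0014  0.081 ] turn -0.06299196006148122 F [0.0503 0.0427 1.5298] gap 0.08508086703446915 j7 0.2064546180272103 tilt [-0.      0.0017 -1.    ]
```

Request:
apply_moves([
  [[0.0005, -0.001, 0.03, 0], [0, 0, 0.025, 0], [0, 0, 0.015, 0], [0, 0, 0.009, 0], [0, 0, 0, 0]],
])

```text
time_s: 14.7
position: [0.5063, -0.0126, 0.077]
eef_rot: [[0.009, 1.0, 0.0], [1.0, -0.009, 0.0], [0.0, 0.0, -1.0]]
force: [-0.2, -0.4, -0.2]
finger_gap: 0.0852
grip_force: 0.0
```

Request:
apply_moves([
  [[0, 0, 0, 0], [0, 0, 0, 0], [0, 0, 0, 0]],
])

```text
time_s: 14.95
position: [0.5068, -0.0125, 0.078]
eef_rot: [[0.009, 1.0, 0.002], [1.0, -0.009, 0.0], [0.0, 0.002, -1.0]]
force: [-0.3, -0.0, 0.1]
finger_gap: 0.0857
grip_force: 0.0
```

```bash
python3 goal.py .5065 -.013 .0765 -.5
```

```text
t 14.95 tool shift [-0.0005 -0.0003  0.0015] turn 0.008141084926393205 F [-0.3443 -0.0464  0.0878] gap 0.08570687121846869 j7 0.2962365928790644 tilt [ 0.0004  0.002  -1.    ]
```

Well placed; closing.

Request:
apply_moves([
  [[0, 0, 0.001, 0], [0, 0, 0, 0], [0, 0, 0, 0], [0, 0, 0, 0], [0, 0, 0, 0]],
], fingers=0)

```text
time_s: 15.37
position: [0.506, -0.0126, 0.0758]
eef_rot: [[0.009, 1.0, 0.0], [1.0, -0.009, -0.0], [-0.0, 0.0, -1.0]]
force: [4.5, -0.1, 3.9]
finger_gap: 0.0252
grip_force: 22.3
```

Request:
apply_moves([
  [[0, 0, 0, 0], [0, 0, 0, 0], [0, 0, 0, 0], [0, 0, 0, 0], [0, 0, 0, 0]],
])

```text
time_s: 15.78
position: [0.5061, -0.0126, 0.0758]
eef_rot: [[0.009, 1.0, 0.0], [1.0, -0.009, -0.0], [-0.0, 0.0, -1.0]]
force: [-0.2, -0.0, 6.3]
finger_gap: 0.0252
grip_force: 59.0
```

```bash
python3 goal.py .5065 -.013 .0765 -.5;python3 -c "
from workcell import robot;print(robot.sense()['position'],robot.sense()['grip_force'])"
```

```text
t 15.7833 tool shift [-0.0004  0.0004 -0.0007] turn -0.004357563070186643 F [-0.2112 -0.0055  6.305 ] gap 0.025221448526384124 j7 0.29789139757154104 tilt [-0.0001  0.0003 -1.    ]
[ 0.50610022 -0.01263593  0.07583684] 59.012927412986755
```

Request:
apply_moves([
  [[0, 0, -0.01, 0], [0, 0, -0.025, 0], [0, 0, -0.037, 0], [0, 0, -0.04, 0], [0, 0, -0.04, 0]],
])

```text
time_s: 16.2
position: [0.5051, -0.0131, 0.2296]
eef_rot: [[0.01, 1.0, -0.001], [1.0, -0.01, -0.001], [-0.001, -0.001, -1.0]]
force: [1.1, 0.6, -1.6]
finger_gap: 0.0253
grip_force: 59.6
```

Request:
apply_moves([
  [[0, 0, -0.035, 0], [0, 0, -0.025, 0], [0, 0, -0.01, -0.9], [0, 0, 0, 0], [-0.02, 0, 0, 0]],
])

```text
time_s: 16.62
position: [0.5059, -0.0294, 0.2968]
eef_rot: [[-0.012, 1.0, -0.001], [1.0, 0.012, 0.001], [0.001, -0.001, -1.0]]
force: [0.3, 1.2, -2.7]
finger_gap: 0.0254
grip_force: 59.5
```

Request:
apply_moves([
  [[-0.035, 0.002, 0, 0], [-0.038, 0.002, 0, 0], [-0.038, 0.002, 0, 0], [-0.038, 0.002, 0, 0], [-0.038, 0.002, 0, 0]],
])

```text
time_s: 17.03
position: [0.5165, -0.221, 0.2957]
eef_rot: [[-0.007, 1.0, -0.003], [1.0, 0.007, 0.0], [0.0, -0.003, -1.0]]
force: [0.6, 0.4, -2.0]
finger_gap: 0.0257
grip_force: 59.6
```

Request:
apply_moves([
  [[-0.035, 0.002, 0, 0], [-0.03, 0.002, 0, 0], [-0.02, 0, 0, 0], [0, 0, 0, 0], [0, 0, 0, 0]],
])

```text
time_s: 17.45
position: [0.5209, -0.3055, 0.2955]
eef_rot: [[-0.004, 1.0, -0.003], [1.0, 0.004, 0.0], [0.0, -0.003, -1.0]]
force: [0.0, 0.7, -2.7]
finger_gap: 0.0254
grip_force: 59.5
```

Request:
apply_moves([
  [[0, 0, 0, 0], [0, 0, 0, 0], [0, 0, 0, 0]],
])

```text
time_s: 17.7
position: [0.5222, -0.3034, 0.2973]
eef_rot: [[-0.008, 1.0, -0.0], [1.0, 0.008, 0.0], [0.0, -0.0, -1.0]]
force: [-0.7, 0.0, -2.3]
finger_gap: 0.0254
grip_force: 59.5
```

```bash
python3 goal.py .520 -.3025 .120 .4
```

```text
t 17.7 tool shift [ 0.0008 -0.0022  0.1773] turn 0.08202630772731823 F [-0.6903  0.0453 -2.3409] gap 0.02542906128203282 j7 0.7397121391899576 tilt [ 0.0005 -0.0004 -1.    ]
```

Request:
apply_moves([
  [[0, -0.002, 0, 0], [0, 0, 0.025, 0], [0, 0, 0.035, 0], [0, 0, 0.035, 0], [0, 0, 0.03, 0]],
])

```text
time_s: 18.12
position: [0.5197, -0.3036, 0.1709]
eef_rot: [[-0.008, 1.0, -0.0], [1.0, 0.008, 0.0], [0.0, -0.0, -1.0]]
force: [0.1, -0.7, -2.4]
finger_gap: 0.0256
grip_force: 59.5
```

Request:
apply_moves([
  [[0, 0, 0.025, 0], [0, 0, 0.015, 0], [0, 0, 0.01, 0], [0, 0, 0, 0], [0, 0, 0, 0]],
])

```text
time_s: 18.53
position: [0.5202, -0.3045, 0.1233]
eef_rot: [[-0.007, 1.0, 0.0], [1.0, 0.007, -0.0], [-0.0, 0.0, -1.0]]
force: [-0.1, 0.6, -1.9]
finger_gap: 0.0252
grip_force: 59.4
```

Request:
apply_moves([
  [[0, 0, 0, 0], [0, 0, 0, 0], [0, 0, 0, 0]],
])

```text
time_s: 18.78
position: [0.5204, -0.3046, 0.1237]
eef_rot: [[-0.007, 1.0, 0.001], [1.0, 0.007, -0.001], [-0.001, 0.001, -1.0]]
force: [-0.8, -0.4, -2.2]
finger_gap: 0.025
grip_force: 59.4
```

```bash
python3 goal.py .520 -.3025 .112 .4; python3 snap.py w7;python3 - <<'E'
from h import *
from workcell import robot
im=robot.capture('side'); o=cv2.resize(im[330:480,300:500],(600,450),interpolation=cv2.INTER_CUBIC); cv2.imwrite('pics/s7.png',o)
E
```

```text
t 18.7833 tool shift [ 0.0021 -0.0004  0.0117] turn 0.01517367474052378 F [-0.8179 -0.358  -2.1959] gap 0.025011302219582407 j7 0.8593045402938186 tilt [-0.0005  0.0014 -1.    ]
18.7833 [ 0.5204 -0.3046  0.1237] yawy 0.41517367474051914 j [ 0.004   0.6079  0.6431  1.7904 -0.455   0.8944  0.8593] F [-0.8179 -0.358  -2.1959] 0.025011302219582407
```

View pics/s7.png

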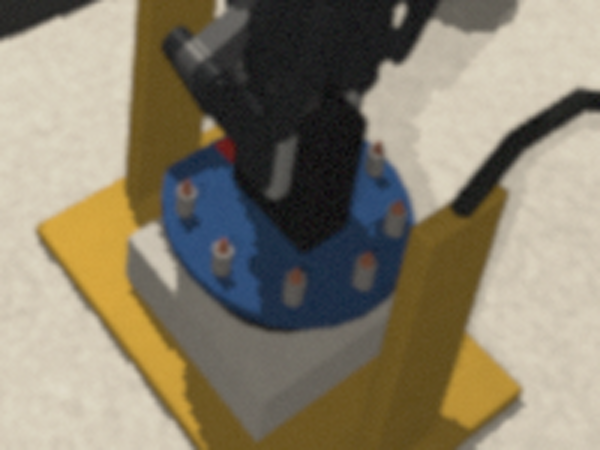

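The side crop shows the carousel upright over the white block, between the cheeks, with its disc's flat and red square toward +y. I'll correct by 2 mm and lower slowly.

Request:
apply_moves([
  [[0.002, 0, 0.006, 0], [0, 0, 0.004, 0], [0, 0, 0.001, 0], [0, 0, 0, 0], [0, 0, 0, 0]],
])

```text
time_s: 19.3
position: [0.5199, -0.3025, 0.1116]
eef_rot: [[-0.007, 1.0, -0.0], [1.0, 0.007, -0.0], [-0.0, -0.0, -1.0]]
force: [-0.7, 0.7, -2.1]
finger_gap: 0.0251
grip_force: 59.6
```

```bash
python3 goal.py .520 -.3025 .112 .4
```

```text
t 19.3 tool shift [ 0.      0.0001 -0.0004] turn -0.00037963259657658455 F [-0.6939  0.747  -2.1195] gap 0.025072667361290508 j7 0.8649991023984037 tilt [-0.0001 -0.0003 -1.    ]
```

Request:
apply_moves([
  [[0, 0, 0.001, 0], [0, 0, 0.001, 0], [0, 0, 0.001, 0], [0, 0, 0.001, 0], [0, 0, 0, 0]],
])

```text
time_s: 19.72
position: [0.5199, -0.3024, 0.1075]
eef_rot: [[-0.007, 1.0, -0.0], [1.0, 0.007, 0.0], [0.0, -0.0, -1.0]]
force: [0.8, 0.1, -2.6]
finger_gap: 0.0255
grip_force: 59.6
```

Request:
apply_moves([
  [[0, 0, 0.001, 0], [0, 0, 0.001, 0], [0, 0, 0.001, 0], [0, 0, 0, 0]],
])

```text
time_s: 20.05
position: [0.52, -0.3024, 0.1045]
eef_rot: [[-0.007, 1.0, -0.0], [1.0, 0.007, -0.0], [-0.0, -0.0, -1.0]]
force: [-0.1, 0.7, -2.1]
finger_gap: 0.0258
grip_force: 59.6
```

The foot is about 4 mm into the socket with no contact force. I'll keep going down.

Request:
apply_moves([
  [[0, 0, 0.002, 0], [0, 0, 0.002, 0], [0, 0, 0.002, 0], [0, 0, 0.002, 0], [0, 0, 0.001, 0]],
])

```text
time_s: 20.47
position: [0.5199, -0.3024, 0.0954]
eef_rot: [[-0.007, 1.0, -0.0], [1.0, 0.007, 0.0], [0.0, -0.0, -1.0]]
force: [-0.4, -0.2, -2.0]
finger_gap: 0.0255
grip_force: 59.6
```

Request:
apply_moves([
  [[0, 0, 0.002, 0], [0, 0, 0.0015, 0], [0, 0, 0.001, 0], [0, 0, 0, 0], [0, 0, 0, 0]],
])

```text
time_s: 20.88
position: [0.52, -0.3025, 0.0912]
eef_rot: [[-0.007, 1.0, -0.0], [1.0, 0.007, -0.0], [-0.0, -0.0, -1.0]]
force: [-1.2, -0.2, -1.3]
finger_gap: 0.0254
grip_force: 59.6
```

Request:
apply_moves([
  [[0, 0, 0.0007, 0], [0, 0, 0, 0], [0, 0, 0, 0]],
])

```text
time_s: 21.13
position: [0.52, -0.3025, 0.0905]
eef_rot: [[-0.007, 1.0, -0.0], [1.0, 0.007, -0.0], [-0.0, -0.0, -1.0]]
force: [0.3, 0.1, -2.5]
finger_gap: 0.0257
grip_force: 59.6
```

Request:
apply_moves([
  [[0, 0, 0.0006, 0], [0, 0, 0.0004, 0], [0, 0, 0, 0]],
])

```text
time_s: 21.38
position: [0.52, -0.3025, 0.0895]
eef_rot: [[-0.007, 1.0, -0.0], [1.0, 0.007, -0.0], [-0.0, -0.0, -1.0]]
force: [-1.7, 0.3, -2.0]
finger_gap: 0.0254
grip_force: 59.6
```

Request:
apply_moves([
  [[0, 0, 0.0005, 0], [0, 0, 0, 0]],
])

```text
time_s: 21.55
position: [0.52, -0.3025, 0.0891]
eef_rot: [[-0.007, 1.0, 0.0], [1.0, 0.007, -0.0], [-0.0, 0.0, -1.0]]
force: [-0.2, 0.9, -1.9]
finger_gap: 0.0254
grip_force: 59.6
```

Request:
apply_moves([
  [[0, 0, 0.0004, 0], [0, 0, 0, 0]],
])

```text
time_s: 21.72
position: [0.5201, -0.3025, 0.0889]
eef_rot: [[-0.007, 1.0, 0.0], [1.0, 0.007, 0.0], [0.0, 0.0, -1.0]]
force: [-0.1, 0.4, 4.2]
finger_gap: 0.0256
grip_force: 60.4
```

Request:
apply_moves([
  [[0, 0, 0.0004, 0], [0, 0, 0, 0]],
])

```text
time_s: 21.88
position: [0.5202, -0.3025, 0.0889]
eef_rot: [[-0.007, 1.0, 0.001], [1.0, 0.007, 0.0], [0.0, 0.001, -1.0]]
force: [-2.4, 3.6, 11.2]
finger_gap: 0.0255
grip_force: 61.3
```

Seated at z 0.0889, as predicted. I'll release, rise straight up and check.

Request:
apply_moves([
  [[0, 0, 0, 0], [0, 0, 0, 0], [0, 0, 0, 0], [0, 0, 0, 0], [0, 0, 0, 0]],
], fingers=1)

```text
time_s: 22.3
position: [0.52, -0.3025, 0.0882]
eef_rot: [[-0.007, 1.0, -0.0], [1.0, 0.007, -0.0], [-0.0, -0.0, -1.0]]
force: [-0.4, -0.1, -0.4]
finger_gap: 0.0838
grip_force: 0.0
```

Request:
apply_moves([
  [[0, 0, -0.005, 0], [0, 0, -0.02, 0], [0, 0, -0.035, 0], [0, 0, -0.04, 0], [0, 0, -0.04, 0]],
])

```text
time_s: 22.72
position: [0.5194, -0.3025, 0.23]
eef_rot: [[-0.006, 1.0, -0.001], [1.0, 0.006, -0.0], [-0.0, -0.001, -1.0]]
force: [1.3, 0.7, 0.5]
finger_gap: 0.0855
grip_force: 0.0
```

Request:
apply_moves([
  [[0, 0, -0.04, 0], [0, 0, -0.03, 0], [-0.03, 0, 0, 0], [-0.03, 0, 0, 0], [0, 0, 0, 0]],
])

```text
time_s: 23.13
position: [0.5188, -0.3673, 0.2993]
eef_rot: [[-0.003, 1.0, 0.0], [1.0, 0.003, -0.003], [-0.003, 0.0, -1.0]]
force: [0.3, -0.8, 0.5]
finger_gap: 0.0855
grip_force: 0.0
```

Request:
apply_moves([
  [[0, 0, 0, 0], [0, 0, 0, 0], [0, 0, 0, 0]],
])

```text
time_s: 23.38
position: [0.5207, -0.3616, 0.2982]
eef_rot: [[-0.008, 1.0, -0.0], [1.0, 0.008, 0.0], [0.0, -0.0, -1.0]]
force: [0.1, -0.7, 0.4]
finger_gap: 0.0854
grip_force: 0.0
```

```bash
python3 snap.py w8; python3 - <<'E'
from car import *
from workcell import robot
s,c,im=load('w8'); side=robot.capture('side')
o=np.zeros((400,800,3),np.uint8); o[:,:400]=cv2.resize(im[20:280,190:450],(400,400)); o[:300,400:]=cv2.resize(side[330:480,300:500],(400,300)); cv2.imwrite('pics/z8.png',o)
r,_=reds(im[20:280,190:450]); print([(a,plane(c,(x+190,y+20),.111),plane(c,(x+190,y+20),.044)) for a,x,y in r])
E
```

```text
23.3833 [ 0.5207 -0.3616  0.2982] yawy 0.45242109579308853 j [ 0.0277  0.4816  0.7519  1.553  -0.3411  1.2428  0.8416] F [ 0.052  -0.6885  0.3894] 0.08543703355715958
[(141.0, array([[ 0.5197, -0.2872,  0.111 ]]), array([[ 0.5197, -0.2876,  0.044 ]])), (106.0, array([[ 0.5196, -0.27  ,  0.111 ]]), array([[ 0.5195, -0.2666,  0.044 ]]))]
```

View pics/z8.png

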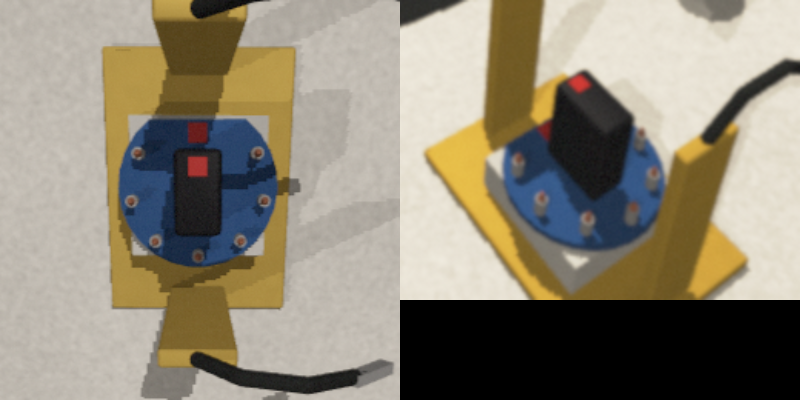

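The carousel sits flush on the white block in both views, with its red squares on the +y side. The arm is clear of it.

```bash
python3 -c "
from workcell import robot;print(robot.sign_off())"
```

```text
the job is handed in; nothing more can be done
None
```

The carousel was set upright on the mat, regripped by its other pair of handle sides, and lowered into the station socket; its disc looks flush on the white block. I let go, left the other things alone, and handed the job in at about 23 s.

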